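# Shut the bread tin, then hold up the last roll in the tongs

### The job

The bread tin is packed: shut its hinged lid right down first. Then take the steel tongs by their two arms, close them on the bread roll that stands on the small cake stand, lift it about 10 cm clear of the stand and finish while still holding it up there in the roughly level tongs for the customer. Do not touch that roll with the robot's own fingers, and leave the jar, cup, gift box, egg and tart where they are.

Things in the scene. Friction and masses are not known exactly. Their poses are not given: they have to be found in the camera images.
- tin: White enamelled bread tin, fixed to the table, 160 (its x) x 180 (its y) x 70 mm high, with two rolls inside. Origin: centre of its underside; x points to its hinge side, away from the robot.
- tin_lid (a joint): Angle of the tin's lid, rad: 0 = shut flat on the tin, grows as it opens, up to 1.6. Stiff hinge: the lid stays at whatever angle it is left (it starts ajar, 0.6 to 1.0); pushing on its outer face near the free edge with some 3 N turns it.
- tin_lid_hinge (a point): Point on the lid's hinge line, in the middle of the tin's rear rim, 70 mm above the table. The point turns with the lid: from here -x runs along the lid (6 mm thick, white, 186 mm wide) towards its free edge, z is the lid's outer face's normal, y is the hinge line.
- tin_lid_edge (a point): Middle of the lid's outer (upper) face at the free edge, 163 mm from the hinge line, near the small steel lip (70 mm wide, 9 mm further out).
- tongs: Steel serving tongs, 200 mm long, 80 g, loose, lying on the table, jaws towards +x. Origin: underside of the upright hinge barrel (18 mm diameter, 30 high) at the rear end; z up. Two upright strip arms (3 mm thick, 8 to 30 mm above the underside) swing sideways about the barrel, sprung open; pinching them closes the V-shaped jaws (30 mm high, down to the underside). Mass centre about 95 mm ahead.
- tongs_left: The tongs' arm on the +y side with its jaw. Origin as tongs (hinge axis); it turns about z as the tongs close, 0 relative to tongs when open, to -0.18 rad when quite closed.
- tongs_right: The tongs' arm on the -y side with its jaw, mirror image of the left: 0 when open, to +0.18 rad when quite closed.
- tongs_grip (a point): Where to grip: midway between the arms, 95 mm ahead of the hinge axis, 19 mm above the underside. Arms measure 53 mm over their outsides when open (spring pushes out 4.7 N a side), about 39 mm (6.3 N) when the jaws touch the roll, 19 mm quite closed. Pinched to 48 mm, the jaws are still some 16 mm wider than the roll. A grip of 15 N or more presses the roll firmly. Axes as tongs.
- tongs_jaws (a point): Middle between the two jaws, 175 mm ahead of the hinge axis (80 mm ahead of tongs_grip), 15 mm above the tongs' underside. The jaws are 72 mm apart when open; bring this point to the roll's axis from above.
- stand: Small wooden cake stand, fixed to the table, round top of 100 mm diameter, 50 mm high, the one that carries the roll. Origin: centre of its underside.
- tart_stand: An identical fixed cake stand, 100 mm diameter, 50 mm high, that carries the tart. The two may be in either place.
- roll: Small domed bread roll standing on a cake stand, 46 mm diameter (widest from 9 to 26 mm above its underside), 43 mm high, 40 g, loose. Origin: centre of its underside; z up.
- tart: Flat round tart on the other stand, 58 mm diameter, 18 mm high; leave it. Origin: centre of its underside.
- jar: Honey jar, 56 mm diameter, 75 mm high; leave it. Origin: centre of its underside.
- cup: White cup, 66 mm diameter, 60 mm high; leave it. Origin: centre of its underside.
- giftbox: Cream gift box, 80 x 80 x 55 mm; leave it. Origin: centre of its underside.
- egg: Egg in a white egg cup, 42 mm wide, 58 mm high; leave it. Origin: centre of its underside.

How it is judged:
By the outcome, as a careful person would: the job done as asked, in the order asked, and still so for the second after the job is handed in, while the arm keeps its last pose, push and grip.
It also fails if it takes over 58 s, if anything falls off the work surface, if the arm or the gripper's body presses on something with over 40 N, if the wrist force passes 120 N, or if a joint passes its speed limit or range.

### The arm

A 6-joint arm with a two-finger parallel gripper is mounted at the origin on the work surface. World frame = base frame: x ahead of the robot, y to its left, z up, the work surface at z = 0. Lengths are in m, angles in rad, forces in N, time in s.
With the tool pointing down it reaches from about 0.25 to 0.775 m from the base axis. Payload 8.9 kg.
Tool frame: the origin (TCP) lies at the very end of the fingers, on their centre line; the grasp point (between the pads) lies 19 mm behind it; z points along the fingers, y is the line along which they close (so a half turn about z gives the same grasp; the last joint's range is limited). The gripper opens to 85 mm and grips with 20 to 120 N. Pads are 22 mm wide; open, the fingers measure 114 mm over their backs; the gripper's body (76 mm by 85 mm) begins 54 mm behind the grasp point. The pads swing forward as they close: fully open they stand 13 mm farther back than shut.
Start: joints at [-1.325, 0.291, -0.153, 1.127, 0, 1.431], TCP at [0.197, -0.487, 0.204] pointing down, gripper open.
Joint ranges: [-2.52, 2.52], [-0.91, 1.74], [-1.3, 1.37], [-1.96, 2.02], [-1.52, 1.47], [-3.14, 3.14]. Speed limits (rad/s): [2.22, 2.22, 2.79, 3.14, 3.14, 3.14].

### API

Orientations are given as a rotation vector (axis times angle).
In Python, from plant import manip, cams, order gives the robot as it stands (manip), with the cameras (cams) and the job (order).
- The arm moves only by the tool drive_effector, called after "Request:" by a JSON object that holds its "fn" and its "kwargs". Schema: {"type":"object","properties":{"plan":{"type":"array","items":{"type":"array","items":{"type":"number"},"minItems":7,"maxItems":7},"minItems":1,"maxItems":12},"only":{"type":"string"},"quiet":{"type":"boolean"},"lines":{"type":"string"}},"required":["plan"],"additionalProperties":false}. plan is a list of rows, 1 to 12 of them, each of 7 numbers: dx, dy, dz in normalised numbers (1 is 0.5 m), then a rotation vector rx, ry, rz in parts of the range, where 1.0 means pi rad, then the opening from 0.0 (shut) to 1.0 (fully open); each row is the pose to reach, as a shift and turn from the pose commanded when the call began, along the tool's axes at that moment; what a row does not reach only later rows make up. A row lasts 1/10 s, in which the tool goes at most 0.05 m and 0.15 rad, less where a joint would pass 70% of its speed; a pose out of reach is approached as far as the arm can. The fingers move at their own pace and stop on an object; the grip force is fixed at half the most. Time passes only in rows, so rows that do not move let the fingers close. The tool returns the time, the measured TCP pose, the force, the opening and the grip force at its end. only (a regular expression) keeps the lines of the reply that match it, lines (a string "A,B") keeps lines A to B, and quiet returns only ok. Shift and turn numbers lie between -1 and 1, and a call with a number outside is refused. Input that does not fit is refused with a message, and nothing moves.
- manip.sense(): the state, without advancing time (a new reading comes with each control period).
- cams.grab_frame(name): name is "scene" or "top" or "wrist"; returns (picture, depth): 420x560x3 uint8, red, green, blue; 420x560 float32, m along the optical axis (not along the pixel's ray), 0 where there is no reading.
- cams.get_calibration(name): a dict with "fx", "fy", "cx", "cy" (pixels), "R" (3x3) and "t" (3): a world point X has camera coordinates R X + t. Camera axes: x right, y down, z forward; pixel columns grow to the right and rows downward; lengths in m; the calibration is good to about 2 mm. The wrist camera is an equidistant fisheye: a pixel r from the principal point sees the ray r / f radians off the axis. A picture is of the moment at which its call begins: read the wrist's pose just before it. get_calibration takes no time and is no camera call; for the wrist camera it gives the pose at the moment of the call.
- order.close_job(): hands the job in; it is judged then, once.
The state is a dict: "clock": time; "joints": joint angles; "joint_velocities": joint speeds; "joint_torque": joint torques, N m; "position": TCP position; "ee_rot": TCP orientation; "force": force on the tool from outside, world axes, zero at the start; "torque": the same for the moment, N m; "gripper_width": opening from 0.0 (shut) to 1.0 (fully open); "grip_force": force on a finger pad.
Only numpy, scipy, OpenCV 4.12 (cv2) and the standard library are available. Lean on these libraries where they do the work, as an engineer would, in place of code of your own. Each camera call takes 0.05 s, during which the arm holds its last target. There are 200 camera calls.

## Working session

There is one attempt and no reset: what is moved stays moved. The work goes in short steps, Python scripts to look and compute and a tool call to move; the robot and the scene stay as the last step left them, time stands still between calls to the robot, and variables do not carry over. Pictures are saved under pics/ and viewed, at most 10 in all, crops included, and the job is handed in when it is done.

```bash
ls; mkdir -p pics; cat > h.py <<'E'
import numpy as np, cv2
from plant import manip, cams, order
E
python3 - <<'E'
from h import *
print(manip.sense())
for n in ("scene","top"):
    im,d=cams.grab_frame(n); cv2.imwrite(f"pics/{n}0.png",im[:,:,::-1]); np.savez(f"pics/{n}0.npz",im=im,d=d)
    c=cams.get_calibration(n); print(n,c)
E
```

```text
pics
plant.py
{'clock': 0.0, 'joints': array([-1.32529594e+00,  2.91259021e-01, -1.54138271e-01,  1.12668536e+00,
       -3.78451819e-06,  1.43154383e+00]), 'joint_velocities': array([-1.13091898e-05, -1.51507300e-04,  7.78444843e-04,  6.75651122e-04,
        7.51554030e-04,  3.50305102e-04]), 'joint_torque': array([ 1.69309506e-04, -5.37144041e+01,  3.31369364e+01,  1.60399487e-02,
       -1.07286396e-04, -1.71189322e-05]), 'position': array([ 0.19695767, -0.48614442,  0.20333891]), 'ee_rot': array([-3.08237798e+00, -6.00401949e-01,  1.13179011e-04]), 'force': array([ 0.30210078,  0.26160372, -0.36459077]), 'torque': array([ 0.01475845, -0.01316862,  0.0382739 ]), 'grip_force': 0.0, 'gripper_width': 1.0045292213319896}
scene {'fx': 416.8393599802269, 'fy': 416.8393599802269, 'cx': 276.3811800727959, 'cy': 207.25927840836394, 'R': array([[ 0.53434359,  0.84508249,  0.01767835],
       [ 0.67554928, -0.41439072, -0.60984711],
       [-0.50804537,  0.33781049, -0.79232189]]), 't': array([-0.32304097, -0.34717337,  1.53935026])}
top {'fx': 453.3168495647184, 'fy': 453.3168495647184, 'cx': 276.3011896050819, 'cy': 206.42247699365907, 'R': array([[ 0.01415386, -0.99964211, -0.0227005 ],
       [-0.99239886, -0.01126845, -0.122546  ],
       [ 0.12224634,  0.02426245, -0.99220319]]), 't': array([-4.78269519e-06,  6.18327096e-01,  9.50654453e-01])}
```

View pics/top0.png

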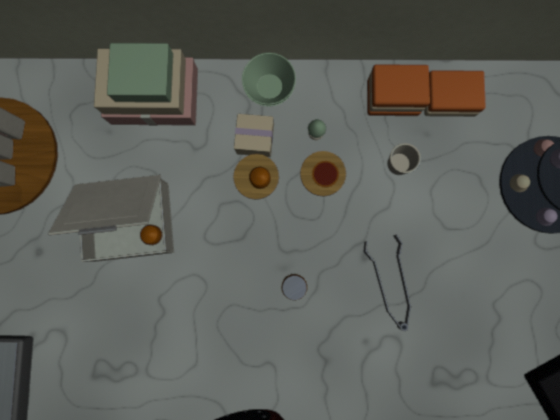

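View pics/scene0.png

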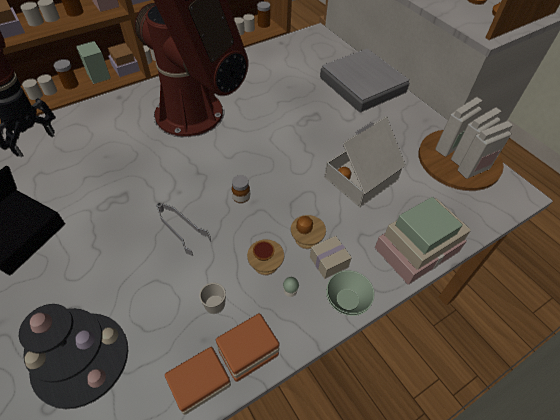

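The top view shows the roll at (259,177) on its stand, the tart at (325,174), and the tongs with barrel at (403,325) and jaws at about (366,245) and (398,237). The ajar lid spans (50–160, 178–233). The scene view agrees.

```bash
cat > h.py <<'E'
import numpy as np, cv2
from plant import manip, cams, order
def rays(name,px):
    c=cams.get_calibration(name); px=np.atleast_2d(px).astype(float)
    v=np.c_[(px[:,0]-c["cx"])/c["fx"],(px[:,1]-c["cy"])/c["fy"],np.ones(len(px))]
    return -c["R"].T@c["t"], v@c["R"]
def onplane(name,px,z):
    o,v=rays(name,px); return o+v*((z-o[2])/v[:,2])[:,None]
def cloud(name,d):
    h,w=d.shape; u,v=np.meshgrid(np.arange(w),np.arange(h))
    o,r=rays(name,np.c_[u.ravel(),v.ravel()])
    return (o+r*d.ravel()[:,None]).reshape(h,w,3)
E
python3 - <<'E'
from h import *
np.set_printoptions(precision=4,suppress=True)
for n,box in (("top",(230,280,160,195)),("scene",(293,318,212,238))):
    f=np.load(f"pics/{n}0.npz"); im,d=f["im"],f["d"]; P=cloud(n,d)
    hsv=cv2.cvtColor(im,cv2.COLOR_RGB2HSV)
    m=np.zeros(d.shape,bool); m[box[2]:box[3],box[0]:box[1]]=1
    # roll: points higher than stand
    q=P[m&(P[...,2]>0.056)&(d>0)]; print(n,"roll",len(q),q.min(0),q.max(0),q.mean(0))
    vs,us=np.where(m&(P[...,2]>0.056)&(d>0)); print(" px",us.min(),us.max(),vs.min(),vs.max())
    # stand
    if n=="top":
        reg=np.zeros(d.shape,bool); reg[150:202,230:285]=1
        vs,us=np.where(reg&(P[...,2]>0.04)&(d>0)&(hsv[...,1]>90)); print("stand px",us.min(),us.max(),vs.min(),vs.max())
        cc,rr=cv2.minEnclosingCircle(np.c_[us,vs].astype(np.float32)); print(cc,rr,onplane(n,[cc],0.05))
        # lid & tin
        reg=np.zeros(d.shape,bool); reg[174:262,45:175]=1
        for v in range(180,262,8): print(v,[ '%.3f'%P[v,u,2] for u in range(60,176,12)])
        # tongs
        reg=np.zeros(d.shape,bool); reg[230:335,355:415]=1
        T=reg&(im.max(2)<95); vs,us=np.where(T); print("tongs",T.sum(), np.median(im[230:335,355:415],axis=(0,1)))
        cv2.imwrite("pics/t1.png",cv2.resize(im[225:340,350:420,::-1],None,fx=5,fy=5,interpolation=cv2.INTER_CUBIC))
f=np.load("pics/top0.npz");P=cloud("top",f["d"]); m=np.zeros(f["d"].shape,bool); m[225:340,350:420]=1
m&=(P[...,2]>0.012); print("tall",m.sum()); 
for v in range(232,334,6): print(v,[(u,round(float(P[v,u,2]),3)) for u in np.where(m[v])[0]][:10])
E
```

```text
top roll 387 [0.6491 0.0211 0.0561] [0.7127 0.0677 0.0959] [0.6732 0.0429 0.0859]
 px 249 270 162 191
stand px 234 277 154 198
(255.62680053710938, 175.89712524414062) 22.438892364501953 [[0.6832 0.0535 0.05  ]]
180 ['0.001', '0.001', '0.000', '0.001', '-0.002', '0.076', '0.078', '0.086', '0.090', '-0.001']
188 ['0.002', '0.002', '0.089', '0.099', '0.103', '0.101', '0.108', '0.110', '0.111', '0.006']
196 ['-0.002', '0.107', '0.113', '0.117', '0.122', '0.127', '0.126', '0.132', '0.004', '0.013']
204 ['-0.001', '0.126', '0.137', '0.141', '0.141', '0.146', '0.149', '0.149', '0.006', '0.017']
212 ['0.147', '0.153', '0.157', '0.158', '0.160', '0.166', '0.170', '0.173', '0.006', '0.024']
220 ['0.165', '0.172', '0.173', '0.176', '0.181', '0.183', '0.186', '0.189', '0.006', '0.029']
228 ['0.187', '0.192', '0.193', '0.196', '0.199', '0.009', '0.005', '0.042', '0.038', '0.037']
236 ['0.001', '-0.000', '0.058', '0.005', '0.005', '0.007', '0.004', '0.047', '0.044', '0.039']
244 ['0.001', '-0.001', '0.058', '0.001', '0.004', '0.003', '0.007', '0.005', '0.014', '0.046']
252 ['0.001', '-0.001', '0.
[... 2296 characters left out ...]
4(408), 0.024), (np.int64(409), 0.03), (np.int64(410), 0.031)]
316 [(np.int64(391), 0.028), (np.int64(392), 0.032), (np.int64(393), 0.03), (np.int64(406), 0.018), (np.int64(407), 0.023), (np.int64(408), 0.028), (np.int64(409), 0.032)]
322 [(np.int64(395), 0.019), (np.int64(396), 0.027), (np.int64(397), 0.035), (np.int64(400), 0.013), (np.int64(401), 0.021), (np.int64(402), 0.023), (np.int64(403), 0.024), (np.int64(405), 0.018), (np.int64(406), 0.023), (np.int64(407), 0.031)]
328 [(np.int64(399), 0.021), (np.int64(400), 0.031), (np.int64(401), 0.027), (np.int64(402), 0.028), (np.int64(403), 0.034), (np.int64(404), 0.033), (np.int64(405), 0.033), (np.int64(406), 0.032), (np.int64(407), 0.032)]
```

View pics/t1.png

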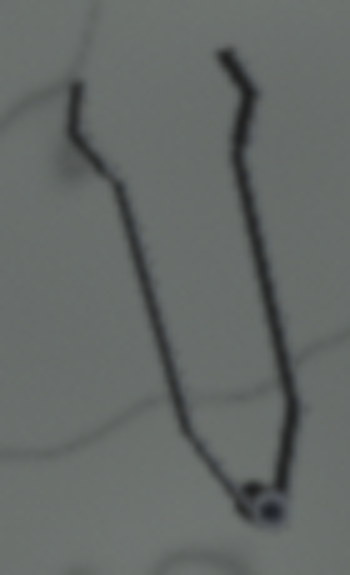

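The crop shows the tongs: barrel at (268,510), left jaw apex (73,130), right jaw apex (253,95), left arm (120,185)–(185,430), right arm (237,150)–(293,405).

```bash
python3 - <<'E'
from h import *
np.set_printoptions(precision=4,suppress=True)
c=lambda L:np.array(L,float)/5+[349.6,224.6]
B=onplane("top",c([[268,510]]),0.03)[0]; J=onplane("top",c([[73,130],[253,95]]),0.03)
A=onplane("top",c([[120,185],[185,430],[237,150],[293,405]]),0.03)
print("B",B,"J",J,"jaw d",np.linalg.norm(J[0]-J[1]))
ax=J.mean(0)-B; print("yaw jaws",np.arctan2(ax[1],ax[0]),np.linalg.norm(ax))
for i in(0,2):
    e=A[i]-A[i+1]; print("arm yaw",np.arctan2(e[1],e[0]))
f=np.load("pics/top0.npz"); im,d=f["im"],f["d"]; P=cloud("top",d)
m=np.zeros(d.shape,bool); m[183:226,60:160]=1; m&=(P[...,2]>0.085)&(d>0)
m=cv2.erode(m.astype(np.uint8),np.ones((3,3)))>0
Q=P[m]; ce=Q.mean(0); n=np.linalg.svd(Q-ce)[2][2]; n*=np.sign(n[2]); print("lid n",n,"angle",np.arccos(n[2]),"dir",np.arctan2(n[1],n[0]),"res",np.std((Q-ce)@n))
# lid line at z=0.073
print("c",ce,len(Q))
# lid extents
m=np.zeros(d.shape,bool); m[170:245,45:170]=1; m&=(P[...,2]>0.06)&(d>0)&(abs((P-ce)@n)<0.006)
Q=P[m]; s=np.cross(n,[0,0,1.]); s/=np.linalg.norm(s); up=np.cross(s,n); up*=np.sign(up[2])
r=Q-ce
print("s",s,np.percentile(r@s,[1,50,99]),"up",up,np.percentile(r@up,[0.5,99.5]),"max z",Q[:,2].max())
b=np.percentile(r@s,[1,99]).mean()
u=(0.073-ce[2])/up[2]; print("hinge est",ce+s*b+up*u,"edge",ce+s*b+up*np.percentile(r@up,99))
# near rim of tin from z ~0.07
m=np.zeros(d.shape,bool); m[225:268,70:180]=1; m&=(P[...,2]>0.062)&(P[...,2]<0.078)&(P[...,0]<0.56)
vs,us=np.where(m); l=cv2.minAreaRect(P[m][:,:2].astype(np.float32)*1000); print("tin rim",len(vs),l,cv2.boxPoints(l))
# nearby objects
for nm,(u,v) in dict(jar=(293,287),cup=(404,159),gift=(254,134),egg=(317,128),tart=(325,174)).items(): print(nm,P[v,u])
# stand/roll by mask in top, roll by z>70
m=np.zeros(d.shape,bool); m[160:195,240:280]=1; m&=(P[...,2]>0.066)&(P[...,2]<.1)
cv2.imwrite("pics/w.png",np.hstack([cv2.resize(im[100:210,220:360,::-1],None,fx=4,fy=4)]))
E
```

```text
B [ 0.3661 -0.2641  0.03  ] J [[ 0.5251 -0.1835  0.03  ]
 [ 0.5413 -0.2612  0.03  ]] jaw d 0.0793572987078986
yaw jaws 0.24515366071934885 0.17225067663530164
arm yaw 0.249564402406776
arm yaw 0.19910549467499236
lid n [0.7181 0.0878 0.6904] angle 0.8087940161791782 dir 0.12159399861435806 res 0.0010033802748600667
c [0.6051 0.3327 0.1441] 3242
s [ 0.1213 -0.9926  0.    ] [-0.0979 -0.0047  0.0859] up [-0.6853 -0.0837  0.7235] [-0.0962  0.0787] max z 0.2022382978667816
hinge est [0.6717 0.3469 0.073 ] edge [0.551  0.3322 0.2005]
tin rim 321 ((531.4708862304688, 330.0052795410156), (55.489803314208984, 181.58612060546875), 6.573619842529297) [[493.5144 417.0252]
 [514.3024 236.6329]
 [569.4274 242.9854]
 [548.6394 423.3777]]
jar [ 0.4475 -0.0297  0.0745]
cup [ 0.7339 -0.2794  0.0057]
gift [0.7747 0.0584 0.0572]
egg [ 0.7886 -0.0788  0.0591]
tart [ 0.685  -0.0954  0.0693]
```

View pics/w.png

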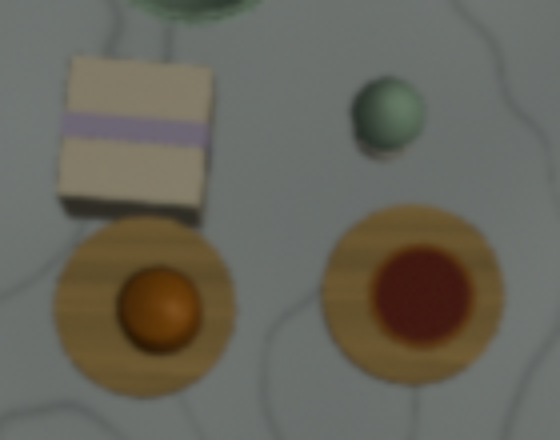

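The crop shows the roll silhouette centred at (160,310) and its stand's circle at (145,306). The gift box sits right behind that stand, and the tart's stand is on the right.

```bash
cat >> h.py <<'E'
from scipy.spatial.transform import Rotation as Ro
def go(target,yawx=None):
    """print shift & turn (tool axes) to a world TCP target with tool down, x axis at yawx"""
    s=manip.sense(); R=Ro.from_rotvec(s["ee_rot"]).as_matrix()
    d=R.T@(np.array(target)-s["position"])
    y=np.arctan2(R[1,0],R[0,0]) if yawx is None else yawx
    G=np.array([[np.cos(y),np.sin(y),0],[np.sin(y),-np.cos(y),0],[0,0,-1]])
    print("shift",d.round(4),"turn",Ro.from_matrix(R.T@G).as_rotvec().round(4),"yaw",round(float(np.arctan2(R[1,0],R[0,0])),4),"t",s["clock"])
E
python3 - <<'E'
from h import *
print("roll top",onplane("top",[[259.6,177.1]],.07),"stand",onplane("top",[[255.9,176.1]],.05))
f=np.load("pics/scene0.npz"); im,d=f["im"],f["d"]; P=cloud("scene",d)
m=np.zeros(d.shape,bool); m[210:240,290:320]=1; m&=(P[...,2]>0.056)&(d>0)
hsv=cv2.cvtColor(im,cv2.COLOR_RGB2HSV); 
(c,r)=cv2.minEnclosingCircle(np.argwhere(m)[:,::-1].astype(np.float32)); print(c,r,onplane("scene",[c],.07))
# sphere-ish: wall points bounds from top
f=np.load("pics/top0.npz"); im,d=f["im"],f["d"]; h=cv2.cvtColor(im,cv2.COLOR_RGB2HSV)
print(h[177,260],h[177,240],h[185,262]); 
m=(h[...,1]>190).astype(np.uint8); m[:,:235]=0;m[:,285:]=0;m[:155]=0;m[200:]=0
a=np.argwhere(m)[:,::-1]; print(len(a),a.min(0),a.max(0),onplane("top",[(a.min(0)+a.max(0))/2],.07))
go([.578,.336,.24],0.245+np.pi)
E
```

```text
roll top [[0.6768228 0.043554  0.07     ]] stand [[0.68273287 0.05290716 0.05      ]]
(304.15643310546875, 224.5552215576172) 9.015496253967285 [[0.67555952 0.04477295 0.07      ]]
[ 16 219 105] [ 20 141 105] [ 16 240  70]
338 [250 167] [269 187] [[0.67703689 0.04377115 0.07      ]]
shift [ 0.6618 -0.6191 -0.0358] turn [ 1.0000e-04 -1.7000e-03 -3.0018e+00] yaw 0.3848 t 0.1
```

The manual's scale: shifts go in shares of 0.5 m and turns go in shares of pi rad. Converting my numbers, 0.35 m / 0.5 = 0.7, -0.32 m / 0.5 = -0.64, -1.5 rad / 3.1416 = -0.4775.

Request:
{"fn": "drive_effector", "kwargs": {"plan": [[0.7, -0.64, -0.1, 0, 0, -0.4775, 0], [0.7, -0.64, -0.1, 0, 0, -0.4775, 0], [0.7, -0.64, -0.1, 0, 0, -0.4775, 0], [0.7, -0.64, -0.1, 0, 0, -0.4775, 0], [0.7, -0.64, -0.1, 0, 0, -0.4775, 0], [0.7, -0.64, -0.1, 0, 0, -0.4775, 0], [0.7, -0.64, -0.1, 0, 0, -0.4775, 0], [0.7, -0.64, -0.1, 0, 0, -0.4775, 0], [0.7, -0.64, -0.1, 0, 0, -0.4775, 0], [0.7, -0.64, -0.1, 0, 0, -0.4775, 0], [0.7, -0.64, -0.1, 0, 0, -0.4775, 0], [0.7, -0.64, -0.1, 0, 0, -0.4775, 0]]}}

```text
clock: 1.3
position: [0.4012, -0.0582, 0.2537]
ee_rot: [-1.846, -2.541, 0.001]
force: [-1.1, -0.9, 0.2]
gripper_width: 0.001
grip_force: 0.0
```

```bash
python3 -c "
from h import *
go([.578,.336,.24],0.245+np.pi)"
```

```text
shift [0.3202 0.29   0.0135] turn [-4.0000e-04 -6.0000e-04 -1.5015e+00] yaw 1.8851 t 1.3
```

To row units: 0.32 m / 0.5 = 0.64, 0.29 m / 0.5 = 0.58, -1.5 rad / 3.1416 = -0.4775.

Request:
{"fn": "drive_effector", "kwargs": {"plan": [[0.64, 0.58, 0.028, 0, 0, -0.4775, 0], [0.64, 0.58, 0.028, 0, 0, -0.4775, 0], [0.64, 0.58, 0.028, 0, 0, -0.4775, 0], [0.64, 0.58, 0.028, 0, 0, -0.4775, 0], [0.64, 0.58, 0.028, 0, 0, -0.4775, 0], [0.64, 0.58, 0.028, 0, 0, -0.4775, 0], [0.64, 0.58, 0.028, 0, 0, -0.4775, 0], [0.64, 0.58, 0.028, 0, 0, -0.4775, 0], [0.64, 0.58, 0.028, 0, 0, -0.4775, 0], [0.64, 0.58, 0.028, 0, 0, -0.4775, 0], [0.64, 0.58, 0.028, 0, 0, -0.4775, 0]]}}

```text
clock: 2.4
position: [0.5789, 0.3343, 0.2386]
ee_rot: [0.381, -3.117, 0.001]
force: [0.7, -0.2, -0.1]
gripper_width: -0.0
grip_force: 0.0
```

```bash
python3 -c "
from h import *
d=np.array([.993,.12])
for th,dz in((.75,.01),(.5,.008),(.25,.005),(0,.0),(0,-.003)):
    h=.14*np.cos(th); p=np.r_[np.array([.672,.347])-h*d,.076+.14*np.sin(th)+dz]; print(p.round(3)); go(p,0.245+np.pi)"
```

```text
[0.57  0.335 0.181]
shift [0.0081 0.0025 0.0571] turn [-0.0007 -0.0019 -0.0018] yaw -2.8984 t 2.4
[0.55  0.332 0.151]
shift [0.0283 0.0051 0.0875] turn [-0.0007 -0.0019 -0.0018] yaw -2.8984 t 2.4
[0.537 0.331 0.116]
shift [0.041  0.0066 0.123 ] turn [-0.0007 -0.0019 -0.0018] yaw -2.8984 t 2.4
[0.533 0.33  0.076]
shift [0.0452 0.0072 0.1626] turn [-0.0007 -0.0019 -0.0018] yaw -2.8984 t 2.4
[0.533 0.33  0.073]
shift [0.0452 0.0072 0.1656] turn [-0.0007 -0.0019 -0.0018] yaw -2.8984 t 2.4
```

To row units: 0.158 m / 0.5 = 0.316, 0.152 m / 0.5 = 0.304.

Request:
{"fn": "drive_effector", "kwargs": {"plan": [[0.01, 0.004, 0.06, 0, 0, 0, 0], [0.016, 0.006, 0.114, 0, 0, 0, 0], [0.03, 0.006, 0.134, 0, 0, 0, 0], [0.044, 0.008, 0.156, 0, 0, 0, 0], [0.056, 0.01, 0.176, 0, 0, 0, 0], [0.066, 0.012, 0.2, 0, 0, 0, 0], [0.076, 0.012, 0.224, 0, 0, 0, 0], [0.082, 0.014, 0.246, 0, 0, 0, 0], [0.086, 0.014, 0.268, 0, 0, 0, 0], [0.088, 0.014, 0.288, 0, 0, 0, 0], [0.09, 0.014, 0.304, 0, 0, 0, 0], [0.09, 0.014, 0.316, 0, 0, 0, 0]]}}

```text
clock: 3.6
position: [0.5328, 0.331, 0.0811]
ee_rot: [0.38, -3.118, 0.0]
force: [-0.1, -0.2, -0.2]
gripper_width: -0.001
grip_force: 0.2
```

To row units: 0.007 m / 0.5 = 0.014, 0.006 m / 0.5 = 0.012.

Request:
{"fn": "drive_effector", "kwargs": {"plan": [[0, 0, 0.004, 0, 0, 0, 0], [0, 0, 0.008, 0, 0, 0, 0], [0, 0, 0.012, 0, 0, 0, 0], [0, 0, 0.014, 0, 0, 0, 0], [0, 0, 0.014, 0, 0, 0, 0]]}}

```text
clock: 4.1
position: [0.5331, 0.3314, 0.075]
ee_rot: [-0.381, 3.118, 0.0]
force: [-0.1, -0.1, -0.4]
gripper_width: 0.005
grip_force: 0.0
```

```bash
python3 - <<'E'
from h import *
im,d=cams.grab_frame("scene"); cv2.imwrite("pics/s2.png",cv2.resize(im[100:230,280:440,::-1],None,fx=4,fy=4)); P=cloud("scene",d)
for v in range(140,200,8): print(v,[round(float(P[v,u,2]),3) for u in range(320,410,10)])
E
```

```text
140 [0.002, 0.001, 0.002, 0.149, 0.141, 0.105, -0.005, 0.002, -0.0]
148 [-0.002, 0.002, 0.102, 0.102, 0.103, 0.098, 0.094, 0.002, -0.005]
156 [0.005, 0.104, 0.102, 0.098, 0.095, 0.092, 0.089, 0.085, 0.003]
164 [-0.003, 0.055, 0.095, 0.096, 0.091, 0.087, 0.083, 0.082, 0.076]
172 [0.003, 0.044, 0.041, 0.093, 0.09, 0.082, 0.08, 0.074, 0.04]
180 [0.002, 0.01, 0.046, 0.006, 0.087, 0.079, 0.075, 0.037, 0.0]
188 [0.001, -0.001, 0.014, 0.046, 0.078, 0.078, 0.027, 0.002, 0.0]
196 [0.003, -0.003, -0.002, 0.015, 0.046, 0.022, -0.004, 1.014, 0.001]
```

View pics/s2.png

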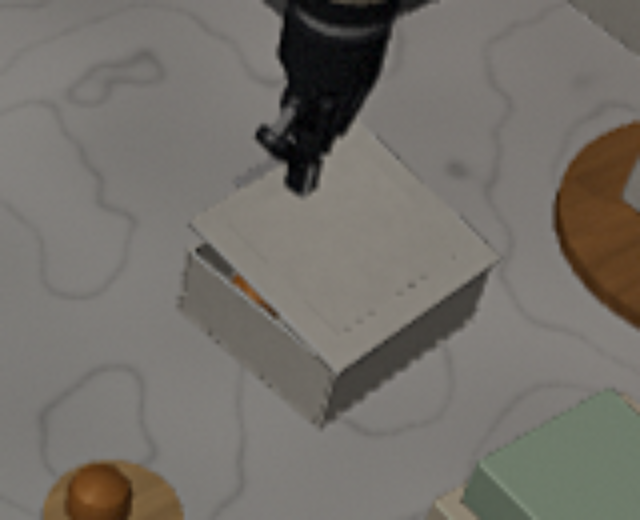

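The picture shows the lid still slightly ajar, with its edge about 25 mm up. The fingertip is at (303,190) in the crop, near the free edge. I'll compare that with the projected TCP.

```bash
python3 - <<'E'
from h import *
c=cams.get_calibration("scene"); s=manip.sense()
def pr(X):
    q=c["R"]@X+c["t"]; return (q[:2]/q[2]*c["fx"]+[c["cx"],c["cy"]]-[280,100])*4
print(s["position"],"tcp",pr(s["position"]),"+25",pr(s["position"]+[0,0,.025]))
im,d=cams.grab_frame("scene"); P=cloud("scene",d)
for v in range(136,152,2): print(v,[(round(float(P[v,u,0]),3),round(float(P[v,u,1]),3),round(float(P[v,u,2]),3)) for u in range(350,362,3)])
m=np.zeros(d.shape,bool); m[150:185,325:400]=1; m&=(P[...,2]>.072)&(P[...,2]<.115)&(d>0)
Q=P[m]; ce=Q.mean(0); n=np.linalg.svd(Q-ce)[2][2]; n*=np.sign(n[2]); print(n,np.arccos(n[2]),ce, "z at TCP xy",ce[2]-((s["position"][:2]-ce[:2])@n[:2])/n[2])
E
```

```text
[0.53307087 0.33128996 0.07500196] tcp [292.35482069 214.3642855 ] +25 [297.5919704  191.55998882]
136 [(0.556, 0.276, 0.194), (0.554, 0.291, 0.186), (0.534, 0.325, 0.154), (0.55, 0.32, 0.169)]
138 [(0.56, 0.275, 0.19), (0.557, 0.29, 0.18), (0.544, 0.316, 0.158), (0.545, 0.328, 0.153)]
140 [(0.534, 0.304, 0.148), (0.553, 0.296, 0.167), (0.548, 0.313, 0.154), (0.547, 0.328, 0.146)]
142 [(0.511, 0.329, 0.108), (0.55, 0.301, 0.154), (0.542, 0.322, 0.137), (0.543, 0.335, 0.131)]
144 [(0.514, 0.329, 0.102), (0.533, 0.321, 0.122), (0.541, 0.325, 0.126), (0.539, 0.341, 0.117)]
146 [(0.524, 0.32, 0.106), (0.535, 0.321, 0.115), (0.543, 0.326, 0.119), (0.538, 0.344, 0.106)]
148 [(0.527, 0.319, 0.101), (0.532, 0.326, 0.102), (0.544, 0.327, 0.111), (0.539, 0.345, 0.098)]
150 [(0.534, 0.313, 0.101), (0.541, 0.319, 0.104), (0.542, 0.331, 0.099), (0.548, 0.338, 0.1)]
[0.17877045 0.01820214 0.98372243] 0.1806761053310299 [0.60013226 0.32384536 0.08918106] z at TCP xy 0.10123027731153457
```

```bash
python3 - <<'E'
from h import *
im,d=cams.grab_frame("scene"); w,_=cams.grab_frame("wrist")
a=cv2.resize(im[80:170,310:410,::-1],(440,396),interpolation=cv2.INTER_CUBIC)
b=cv2.resize(w[:,:,::-1],(360,270)); b=cv2.copyMakeBorder(b,0,126,0,0,cv2.BORDER_CONSTANT)
o=np.hstack([a,b]); cv2.imwrite("pics/c3.png",cv2.convertScaleAbs(o,alpha=1.8)); print(manip.sense())
E
```

```text
{'clock': 4.3, 'joints': array([ 4.39635048e-01,  5.74704098e-01, -5.87040001e-02,  9.37165910e-01,
       -3.86381255e-05,  1.96461164e-01]), 'joint_velocities': array([ 0.00042434, -0.001012  ,  0.00048202,  0.00249753,  0.00093217,
        0.00053719]), 'joint_torque': array([ 8.27835698e-03, -6.96197748e+01,  3.07012296e+01, -1.23469843e-03,
       -3.77271965e-05,  2.82969859e-04]), 'position': array([0.53307707, 0.33127043, 0.07504677]), 'ee_rot': array([-3.81009104e-01,  3.11817796e+00,  5.15525553e-05]), 'force': array([ 0.84994717, -0.01087334, -0.21118403]), 'torque': array([-0.04454594,  0.00922119, -0.02252762]), 'grip_force': 0.0, 'gripper_width': 0.003305053836135544}
```

View pics/c3.png

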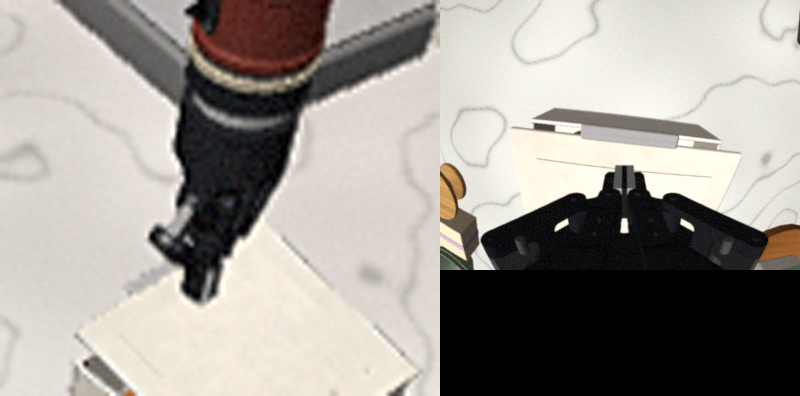

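The lid sits right at the fingertip, and the tip looks about 25 mm above the reported TCP. I'll lower 10 mm and check again.

To row units: 0.01 m / 0.5 = 0.02, 0.007 m / 0.5 = 0.014.

Request:
{"fn": "drive_effector", "kwargs": {"plan": [[0, 0, 0.008, 0, 0, 0, 0], [0, 0, 0.014, 0, 0, 0, 0], [0, 0, 0.02, 0, 0, 0, 0], [0, 0, 0.02, 0, 0, 0, 0]]}}

```text
clock: 4.7
position: [0.5326, 0.3311, 0.0642]
ee_rot: [0.381, -3.118, 0.001]
force: [0.2, 0.7, 0.6]
gripper_width: 0.004
grip_force: 0.0
```

```bash
cat >> h.py <<'E'
def lid():
    im,d=cams.grab_frame("scene"); P=cloud("scene",d); s=manip.sense()
    m=np.zeros(d.shape,bool); m[152:185,325:400]=1; m&=(P[...,2]>.065)&(P[...,2]<.115)&(d>0)
    Q=P[m]; ce=Q.mean(0); n=np.linalg.svd(Q-ce)[2][2]; n*=np.sign(n[2])
    print("lid",np.arccos(n[2]),n,"z at tcp",ce[2]-((s["position"][:2]-ce[:2])@n[:2])/n[2],"tcp",s["position"],s["force"],"t",s["clock"])
E
python3 -c "
from h import *
lid()"
```

```text
lid 0.10231413549517492 [ 0.10182734 -0.00793088  0.99477047] z at tcp 0.09051520689604739 tcp [0.53276039 0.33115187 0.06452861] [-0.13967688  0.45082392  0.78249294] t 4.75
```

The fingertip really is about 26 mm above the reported TCP, so I continue down until the lid seats, stepping gently.

To row units: 0.013 m / 0.5 = 0.026, 0.011 m / 0.5 = 0.022.

Request:
{"fn": "drive_effector", "kwargs": {"plan": [[0, 0, 0.008, 0, 0, 0, 0], [0, 0, 0.016, 0, 0, 0, 0], [0, 0, 0.022, 0, 0, 0, 0], [0, 0, 0.026, 0, 0, 0, 0], [0, 0, 0.026, 0, 0, 0, 0]]}}

```text
clock: 5.25
position: [0.5328, 0.3311, 0.0515]
ee_rot: [0.381, -3.118, 0.0]
force: [-0.3, -0.2, 0.1]
gripper_width: -0.001
grip_force: 0.0
```

```bash
python3 -c "
from h import *
lid()"
```

```text
lid 0.023886572177681777 [ 0.02270769 -0.00740409  0.99971473] z at tcp 0.07966147082359716 tcp [0.53291578 0.33117975 0.0517158 ] [-0.30767167  0.68537221  0.51355025] t 5.3
```

Request:
{"fn": "drive_effector", "kwargs": {"plan": [[0, 0, 0.004, 0, 0, 0, 0], [0, 0, 0.008, 0, 0, 0, 0], [0, 0, 0.008, 0, 0, 0, 0]]}}

```text
clock: 5.6
position: [0.5332, 0.3314, 0.0491]
ee_rot: [-0.381, 3.117, 0.0]
force: [-3.4, -1.1, 11.9]
gripper_width: -0.002
grip_force: 5.6
```

```bash
python3 -c "
from h import *
lid()"
```

```text
lid 0.010903624925522597 [ 0.00670334 -0.00859939  0.99994056] z at tcp 0.0777081500378618 tcp [0.53326692 0.33137824 0.0490734 ] [-3.67052118 -1.09129635 10.23411703] t 5.65
```

Request:
{"fn": "drive_effector", "kwargs": {"plan": [[0, 0, 0.002, 0, 0, 0, 0], [0, 0, 0.004, 0, 0, 0, 0], [0, 0, 0.004, 0, 0, 0, 0]]}}

```text
clock: 5.95
position: [0.5333, 0.3315, 0.0488]
ee_rot: [-0.381, 3.116, 0.001]
force: [-8.4, -4.5, 27.3]
gripper_width: 0.001
grip_force: 13.8
```

```bash
python3 -c "
from h import *
lid()"
```

```text
lid 0.0094637995137915 [ 0.00699795 -0.00637099  0.99995522] z at tcp 0.07774610790768548 tcp [0.53331029 0.33144607 0.04879009] [-8.49909882 -4.02270668 27.54792892] t 6.0
```

The lid is seated flat: 27 N of reaction and no further motion. The tip offset is about 27 mm above the reported TCP. Next I lift and go to bare table next to the tongs to find the touch height at pinch opening.

To row units: -0.15 m / 0.5 = -0.3, -0.1 m / 0.5 = -0.2.

Request:
{"fn": "drive_effector", "kwargs": {"plan": [[0, 0, -0.1, 0, 0, 0, 0], [0, 0, -0.2, 0, 0, 0, 0], [0, 0, -0.3, 0, 0, 0, 0]]}}

```text
clock: 6.3
position: [0.5326, 0.3311, 0.1977]
ee_rot: [0.381, -3.118, 0.0]
force: [1.2, 1.4, -0.6]
gripper_width: 0.0
grip_force: 0.0
```

```bash
python3 -c "
from h import *
lid(); go([.45,-.125,.16],0.245+np.pi); go([.45,-.125,.02],0.245+np.pi)"
```

```text
lid 0.006833658449549958 [ 0.00261841 -0.00631206  0.99997665] z at tcp 0.07745815454382501 tcp [0.53594657 0.33270361 0.2067791 ] [0.9691157  0.55163601 7.71501676] t 6.35
shift [ 0.1942 -0.4236  0.0437] turn [ 0.0021  0.011  -0.0017] yaw -2.8983 t 6.35
shift [ 0.1957 -0.4239  0.1837] turn [ 0.0021  0.011  -0.0017] yaw -2.8983 t 6.35
```

To row units: -0.424 m / 0.5 = -0.848, 0.19 m / 0.5 = 0.38.

Request:
{"fn": "drive_effector", "kwargs": {"plan": [[0.38, -0.848, 0.08, 0, 0, 0, 0.56], [0.38, -0.848, 0.08, 0, 0, 0, 0.56], [0.38, -0.848, 0.08, 0, 0, 0, 0.56], [0.38, -0.848, 0.08, 0, 0, 0, 0.56], [0.38, -0.848, 0.08, 0, 0, 0, 0.56], [0.38, -0.848, 0.08, 0, 0, 0, 0.56], [0.38, -0.848, 0.08, 0, 0, 0, 0.56], [0.38, -0.848, 0.08, 0, 0, 0, 0.56], [0.38, -0.848, 0.08, 0, 0, 0, 0.56], [0.38, -0.848, 0.08, 0, 0, 0, 0.56], [0.38, -0.848, 0.08, 0, 0, 0, 0.56]]}}

```text
clock: 7.45
position: [0.4502, -0.1283, 0.1557]
ee_rot: [0.375, -3.119, 0.001]
force: [0.3, 1.4, -0.1]
gripper_width: 0.562
grip_force: 0.0
```

```bash
python3 -c "
from h import *
go([.45,-.125,.02],0.245+np.pi)"
```

```text
shift [-0.0006  0.0033  0.1357] turn [-0.0004 -0.0001 -0.0057] yaw -2.9023 t 7.45
```

Descend in steps; expected touch is around a reported z of −0.03.

To row units: 0.165 m / 0.5 = 0.33, 0.16 m / 0.5 = 0.32.

Request:
{"fn": "drive_effector", "kwargs": {"plan": [[0, 0.006, 0.08, 0, 0, 0, 0.56], [0, 0.006, 0.16, 0, 0, 0, 0.56], [0, 0.006, 0.24, 0, 0, 0, 0.56], [0, 0.006, 0.28, 0, 0, 0, 0.56], [0, 0.006, 0.3, 0, 0, 0, 0.56], [0, 0.006, 0.31, 0, 0, 0, 0.56], [0, 0.006, 0.32, 0, 0, 0, 0.56], [0, 0.006, 0.33, 0, 0, 0, 0.56], [0, 0.006, 0.33, 0, 0, 0, 0.56]]}}

```text
clock: 8.35
position: [0.4502, -0.1231, -0.009]
ee_rot: [-0.381, 3.118, -0.0]
force: [-0.7, 0.0, -0.2]
gripper_width: 0.56
grip_force: 0.0
```

```bash
python3 - <<'E'
from h import *
for n in("scene","top"):
    im,d=cams.grab_frame(n); P=cloud(n,d)
    m=(im.max(2)<60)&(abs(P[...,0]-.45)<.05)&(abs(P[...,1]+.125)<.06)&(d>0)
    z=P[m][:,2]; print(n,m.sum(),np.percentile(z,[0,2,5,10,20]) if m.sum() else 0)
E
```

```text
scene 4269 [0.02307277 0.06189602 0.08600773 0.12003002 0.19036729]
top 8852 [0.06591352 0.17307812 0.47223102 0.49062379 0.50266981]
```

To row units: 0.018 m / 0.5 = 0.036, 0.014 m / 0.5 = 0.028.

Request:
{"fn": "drive_effector", "kwargs": {"plan": [[0, 0, 0.016, 0, 0, 0, 0.56], [0, 0, 0.028, 0, 0, 0, 0.56], [0, 0, 0.036, 0, 0, 0, 0.56], [0, 0, 0.036, 0, 0, 0, 0.56]]}}

```text
clock: 8.85
position: [0.4493, -0.1229, -0.0278]
ee_rot: [0.381, -3.117, -0.001]
force: [0.7, 0.6, 0.3]
gripper_width: 0.563
grip_force: 0.0
```

Request:
{"fn": "drive_effector", "kwargs": {"plan": [[0, 0, 0.004, 0, 0, 0, 0.56], [0, 0, 0.006, 0, 0, 0, 0.56], [0, 0, 0.006, 0, 0, 0, 0.56]]}}

```text
clock: 9.15
position: [0.45, -0.1231, -0.03]
ee_rot: [-0.381, 3.118, -0.0]
force: [0.9, 0.5, -1.0]
gripper_width: 0.561
grip_force: 0.0
```

To row units: 0.003 m / 0.5 = 0.006, 0.002 m / 0.5 = 0.004.

Request:
{"fn": "drive_effector", "kwargs": {"plan": [[0, 0, 0.004, 0, 0, 0, 0.56], [0, 0, 0.006, 0, 0, 0, 0.56], [0, 0, 0.006, 0, 0, 0, 0.56]]}}

```text
clock: 9.45
position: [0.4502, -0.1232, -0.0303]
ee_rot: [-0.381, 3.117, -0.002]
force: [-13.6, 5.2, 55.8]
gripper_width: 0.562
grip_force: 27.9
```

Touch height at opening 0.56 is a reported z of −0.0305. I back off and refine the tongs' axis from the arm lines.

To row units: -0.1 m / 0.5 = -0.2, -0.08 m / 0.5 = -0.16.

Request:
{"fn": "drive_effector", "kwargs": {"plan": [[0, 0, -0.08, 0, 0, 0, 0.75], [0, 0, -0.16, 0, 0, 0, 0.75], [0, 0, -0.2, 0, 0, 0, 0.75], [0, 0, -0.2, 0, 0, 0, 0.75]]}}

```text
clock: 9.85
position: [0.4522, -0.1241, 0.0697]
ee_rot: [-0.381, 3.114, -0.005]
force: [0.4, 0.4, -0.4]
gripper_width: 0.752
grip_force: 0.0
```

```bash
python3 - <<'E'
from h import *
np.set_printoptions(precision=4,suppress=True)
f=np.load("pics/top0.npz"); im,d=f["im"],f["d"]; g=cv2.cvtColor(im,cv2.COLOR_RGB2GRAY).astype(float)
L,Rr=[],[]
for v in range(266,304):
    for l,u0 in((L,374+(v-262)*.28),(Rr,399+(v-262)*.25)):
        us=np.arange(int(u0)-5,int(u0)+7); w=np.clip(np.median(g[v,us])-12-g[v,us],0,None)
        if w.sum()>10: l.append(((us*w).sum()/w.sum(),v))
fit=[]
for l in(L,Rr):
    q=onplane("top",np.array(l),.026)[:,:2]; vx,vy,x,y=cv2.fitLine(q.astype(np.float32),cv2.DIST_HUBER,0,.001,.001).ravel()
    if vx<0: vx,vy=-vx,-vy
    fit.append((vx,vy,x,y)); print(len(l),np.arctan2(vy,vx),x,y)
yaw=np.mean([np.arctan2(a[1],a[0]) for a in fit]); a=np.array([np.cos(yaw),np.sin(yaw)]); n=np.array([-a[1],a[0]])
B=np.array([.3661,-.2641]); o=[(np.array(p[2:])-B)@n+ (p[1]/p[0]-np.tan(yaw))*(.095-(np.array(p[2:])-B)@a) for p in fit]
print("yaw",yaw,"offsets",o); J=np.array([[.5251,-.1835],[.5413,-.2612]]); print("jaws along/off",(J-B)@a,(J-B)@n)
grip=B+.095*a+n*np.mean(o); print("grip",grip)
go([*grip,.07],yaw+np.pi); go([*grip,-.027],yaw+np.pi)
E
```

```text
38 0.26192385 0.45316458 -0.2163609
38 0.19894262 0.45499814 -0.26700437
yaw 0.23043323 offsets [np.float64(0.026569424279495484), np.float64(-0.023432587918322867)]
jaws along/off [0.1732 0.1712] [ 0.0422 -0.0372]
grip [ 0.4582 -0.2409]
shift [ 0.0223 -0.1148  0.    ] turn [-0.0034  0.0044  0.0128] yaw -2.8983 t 9.85
shift [ 0.0227 -0.1145  0.097 ] turn [-0.0034  0.0044  0.0128] yaw -2.8983 t 9.85
```

To row units: -0.115 m / 0.5 = -0.23, 0.022 m / 0.5 = 0.044.

Request:
{"fn": "drive_effector", "kwargs": {"plan": [[0.044, -0.23, 0, 0, 0, 0, 0.85], [0.044, -0.23, 0, 0, 0, 0, 0.85], [0.044, -0.23, 0, 0, 0, 0, 0.85], [0.044, -0.23, 0, 0, 0, 0, 0.85]]}}

```text
clock: 10.25
position: [0.456, -0.2421, 0.0659]
ee_rot: [0.376, -3.119, -0.0]
force: [-0.1, 0.1, -0.5]
gripper_width: 0.85
grip_force: 0.0
```

```bash
python3 - <<'E'
from h import *
s=manip.sense(); print(s["position"]); go([.458,-.241,-.027],.241+np.pi)
im,_=cams.grab_frame("wrist"); cv2.imwrite("pics/wr4.png",cv2.convertScaleAbs(im[:,:,::-1],alpha=1.5))
E
```

```text
[ 0.45603858 -0.24210544  0.06591537]
shift [-0.0022  0.0006  0.0929] turn [ 0.0001 -0.0004 -0.0009] yaw -2.9015 t 10.25
```

View pics/wr4.png

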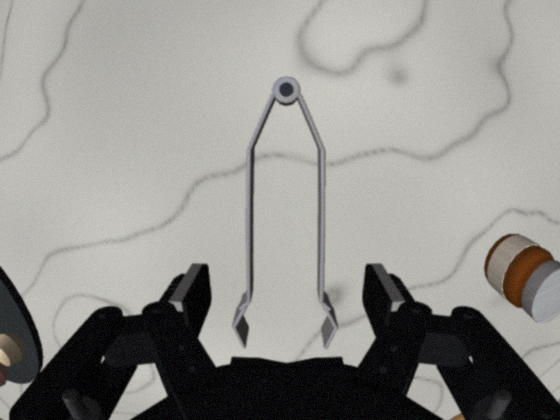

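The wrist view shows the tongs symmetric between the fingers (arms at columns 250 and 323, fingers at 205 and 368, barrel at (286,90)). I descend and pinch to 0.56.

The manual's scale: shifts go in shares of 0.5 m and turns go in shares of pi rad. Converting my numbers, 0.093 m / 0.5 = 0.186, 0.085 m / 0.5 = 0.17.

Request:
{"fn": "drive_effector", "kwargs": {"plan": [[-0.002, 0, 0.08, 0, 0, 0, 0.85], [-0.002, 0, 0.14, 0, 0, 0, 0.85], [-0.002, 0, 0.17, 0, 0, 0, 0.85], [-0.002, 0, 0.186, 0, 0, 0, 0.85], [-0.002, 0, 0.186, 0, 0, 0, 0.7], [-0.002, 0, 0.186, 0, 0, 0, 0.65], [-0.002, 0, 0.186, 0, 0, 0, 0.6], [-0.002, 0, 0.186, 0, 0, 0, 0.56], [-0.002, 0, 0.186, 0, 0, 0, 0.56], [-0.002, 0, 0.186, 0, 0, 0, 0.56], [-0.002, 0, 0.186, 0, 0, 0, 0.56]]}}

```text
clock: 11.4
position: [0.4585, -0.2404, -0.0248]
ee_rot: [-0.381, 3.116, -0.003]
force: [0.3, 0.3, 5.2]
gripper_width: 0.566
grip_force: 6.3
```

```bash
python3 - <<'E'
from h import *
im,d=cams.grab_frame("scene"); cv2.imwrite("pics/s5.png",cv2.convertScaleAbs(cv2.resize(im[170:280,110:250,::-1],None,fx=4,fy=4,interpolation=cv2.INTER_CUBIC),alpha=1.5))
E
```

```text
(no output)
```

View pics/s5.png

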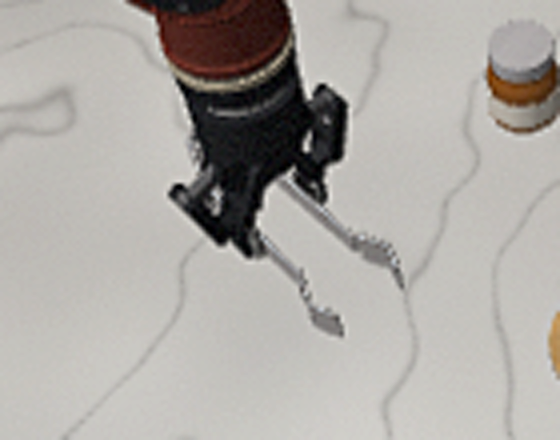

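Tongs are pinched at 6.3 N. Lift gently and check.

To row units: -0.135 m / 0.5 = -0.27, -0.13 m / 0.5 = -0.26.

Request:
{"fn": "drive_effector", "kwargs": {"plan": [[0, 0, -0.01, 0, 0, 0, 0.56], [0, 0, -0.04, 0, 0, 0, 0.56], [0, 0, -0.08, 0, 0, 0, 0.56], [0, 0, -0.13, 0, 0, 0, 0.56], [0, 0, -0.18, 0, 0, 0, 0.56], [0, 0, -0.23, 0, 0, 0, 0.56], [0, 0, -0.26, 0, 0, 0, 0.56], [0, 0, -0.27, 0, 0, 0, 0.56], [0, 0, -0.27, 0, 0, 0, 0.56]]}}

```text
clock: 12.35
position: [0.4576, -0.24, 0.1096]
ee_rot: [-0.381, 3.117, -0.002]
force: [0.0, -0.3, -1.0]
gripper_width: 0.56
grip_force: 5.2
```

```bash
python3 - <<'E'
from h import *
np.set_printoptions(precision=4,suppress=True)
im,d=cams.grab_frame("wrist"); cv2.imwrite("pics/wr6.png",cv2.convertScaleAbs(im[:,:,::-1],alpha=1.5))
im,d=cams.grab_frame("top"); P=cloud("top",d); s=manip.sense(); R=Ro.from_rotvec(s["ee_rot"]).as_matrix()
Q=(P.reshape(-1,3)-s["position"])@R  # tool frame
k=(abs(Q[:,1])<.06)&(abs(Q[:,0])<.14)&(P.reshape(-1,3)[:,2]>.06)&(P.reshape(-1,3)[:,2]<.2)&(Q[:,2]>-.06)
for a in np.arange(-.12,.12,.02):
    q=Q[k&(abs(Q[:,0]-a)<.01)]
    if len(q): print(round(a,2),len(q),"top z",np.percentile(P.reshape(-1,3)[k&(abs(Q[:,0]-a)<.01)][:,2],[10,50,90]),"y",q[:,1].min(),q[:,1].max())
go([.5994,.0247,.1],s and None)
E
```

```text
-0.1 50 top z [0.1387 0.157  0.1651] y -0.030326880181237557 0.0313994270867917
-0.08 110 top z [0.14   0.1561 0.1644] y -0.0355245963781614 0.03594539462376724
-0.06 108 top z [0.1434 0.1584 0.165 ] y -0.0315036567248686 0.031510780023331776
-0.04 88 top z [0.147  0.1603 0.165 ] y -0.02497877983230844 0.023918134787374902
-0.02 50 top z [0.1467 0.159  0.1643] y -0.022718969085611624 0.030058462507922712
0.0 6 top z [0.1466 0.1568 0.1657] y 0.029467597090005487 0.036298787231649386
0.02 20 top z [0.1466 0.1591 0.1653] y 0.019986066611515727 0.023027016289614965
0.04 43 top z [0.1479 0.1602 0.1651] y 0.019807026327189226 0.023149598031235934
0.06 64 top z [0.1462 0.1607 0.1649] y -0.02145748768244241 0.023051398476655244
0.08 126 top z [0.1451 0.1586 0.1646] y -0.019004654023917742 0.016840933209542844
0.1 84 top z [0.1548 0.1649 0.1668] y -0.01021553674003996 0.009100330517985158
shift [-0.202   0.222   0.0083] turn [ 0.0008 -0.0007 -0.    ] yaw -2.8984 t 12.45
```

View pics/wr6.png

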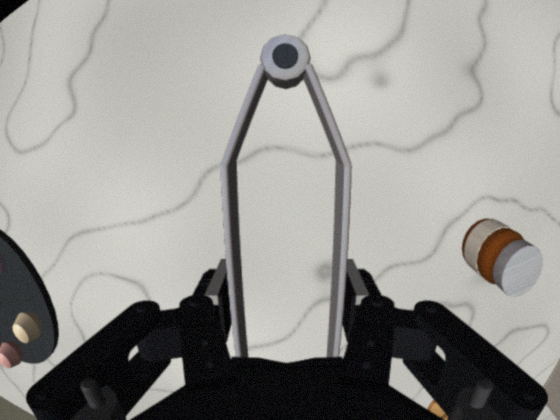

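Tongs are held level (tops at about 0.165 m along their length) and centred. Move above the roll.

To row units: 0.222 m / 0.5 = 0.444, -0.202 m / 0.5 = -0.404.

Request:
{"fn": "drive_effector", "kwargs": {"plan": [[-0.02, 0.022, 0, 0, 0, 0, 0.56], [-0.06, 0.066, 0, 0, 0, 0, 0.56], [-0.11, 0.12, 0, 0, 0, 0, 0.56], [-0.16, 0.176, 0, 0, 0, 0, 0.56], [-0.21, 0.23, 0, 0, 0, 0, 0.56], [-0.26, 0.286, 0, 0, 0, 0, 0.56], [-0.31, 0.34, 0, 0, 0, 0, 0.56], [-0.35, 0.384, 0, 0, 0, 0, 0.56], [-0.38, 0.418, 0, 0, 0, 0, 0.56], [-0.396, 0.436, 0, 0, 0, 0, 0.56], [-0.404, 0.444, 0, 0, 0, 0, 0.56], [-0.404, 0.444, 0, 0, 0, 0, 0.56]]}}

```text
clock: 13.65
position: [0.5996, 0.0246, 0.1084]
ee_rot: [0.382, -3.117, -0.0]
force: [-0.6, 0.7, -0.9]
gripper_width: 0.564
grip_force: 5.2
```

Request:
{"fn": "drive_effector", "kwargs": {"plan": [[0, 0, 0, 0, 0, 0, 0.56]]}}

```text
clock: 13.75
position: [0.5994, 0.0236, 0.1087]
ee_rot: [0.38, -3.118, 0.0]
force: [0.8, -1.0, -0.9]
gripper_width: 0.568
grip_force: 5.2Traceback (most recent call last):
```

```bash
python3 - <<'E'
from h import *
np.set_printoptions(precision=4,suppress=True)
im,d=cams.grab_frame("top"); P=cloud("top",d); s=manip.sense(); R=Ro.from_rotvec(s["ee_rot"]).as_matrix()
F=P.reshape(-1,3); Q=(F-s["position"])@R
k=(abs(Q[:,1])<.05)&(Q[:,0]<-.04)&(Q[:,0]>-.14)&(F[:,2]>.115)&(F[:,2]<.2)
q=Q[k]; print("tongs: tip x",np.percentile(q[:,0],[1,99]),"y",np.percentile(q[:,1],[1,50,99]),"z top",np.percentile(F[k][:,2],[50,90]))
for sg in(-1,1):
    e=q[q[:,1]*sg>0]; i=np.argmax(e[:,1]*sg); print("apex",e[i])
for sc in("top","scene"):
    im2,d2=(im,d) if sc=="top" else cams.grab_frame("scene")
    h=cv2.cvtColor(im2,cv2.COLOR_RGB2HSV); P2=cloud(sc,d2)
    m=(h[...,1]>190)&(abs(P2[...,0]-.677)<.04)&(abs(P2[...,1]-.044)<.04)&(P2[...,2]>.05)
    a=np.argwhere(m)[:,::-1]; c=(a.min(0)+a.max(0))/2; print(sc,"roll px",len(a),a.min(0),a.max(0),onplane(sc,[c],.07))
    cv2.imwrite(f"pics/{sc}7.png",cv2.convertScaleAbs(cv2.resize(im2[130:230,200:340,::-1] if sc=="top" else im2[170:270,240:380,::-1],None,fx=4,fy=4,interpolation=cv2.INTER_CUBIC),alpha=1.5))
a=cv2.imread("pics/top7.png");b=cv2.imread("pics/scene7.png"); cv2.imwrite("pics/both7.png",cv2.resize(np.vstack([a,b]),None,fx=.74,fy=.74))
go([.5994,.0247,.03])
E
```

```text
  File "<stdin>", line 6, in <module>
    return _quantile_unchecked(
        a, q, axis, out, overwrite_input, method, keepdims, weights)
    return _ureduce(a,
                    func=_quantile_ureduce_func,
    ...<5 lines>...
                    overwrite_input=overwrite_input,
                    method=method)
    r = func(a, **kwargs)
    result = _quantile(arr,
                       quantiles=q,
    ...<2 lines>...
                       out=out,
                       weights=wgt)
    slices_having_nans = np.isnan(arr[-1, ...])
                                  ~~~^^^^^^^^^
IndexError: index -1 is out of bounds for axis 0 with size 0
```

The arm hides the jaws from the top camera, so I measure from the scene view, numerically.

```bash
cat >> h.py <<'E'
def jaws():
    im,d=cams.grab_frame("scene"); P=cloud("scene",d); s=manip.sense(); R=Ro.from_rotvec(s["ee_rot"]).as_matrix()
    F=P.reshape(-1,3); Q=(F-s["position"])@R; hs=cv2.cvtColor(im,cv2.COLOR_RGB2HSV).reshape(-1,3)
    tong=(abs(Q[:,1])<.055)&(Q[:,0]<-.03)&(Q[:,0]>-.13)&(Q[:,2]<-.015)&(Q[:,2]>-.07)&(hs[:,1]<110)&(d.ravel()>0)
    for sg in(-1,1):
        q=Q[tong&(Q[:,1]*sg>0)]
        if len(q): print("jaw",sg,len(q),"x",q[:,0].min().round(4),"|y| max",abs(q[:,1]).max().round(4),"z",np.percentile(q[:,2],[3,97]).round(4))
    m=(hs[:,1]>190)&(abs(F[:,0]-.677)<.06)&(abs(F[:,1]-.044)<.06)&(F[:,2]>.055)&(F[:,2]<.3)
    a=np.c_[m.nonzero()[0]%560,m.nonzero()[0]//560]; print("roll px",len(a),a.min(0),a.max(0),"z",F[m][:,2].min(),F[m][:,2].max(),"pts",F[m].min(0),F[m].max(0)); print("in tool",((np.array([.677,.044,.07])-s["position"])@R).round(4),"tcp",s["position"].round(4),s["clock"])
    return im
E
python3 - <<'E'
from h import *
np.set_printoptions(precision=4,suppress=True)
jaws()
go([.5994,.0247,.03])
E
```

```text
jaw -1 140 x -0.0987 |y| max 0.0364 z [-0.0561 -0.0269]
jaw 1 162 x -0.099 |y| max 0.0364 z [-0.0559 -0.026 ]
roll px 87 [278 161] [311 232] z 0.06285697634017584 0.2894906999187473 pts [ 0.6171 -0.0082  0.0629] [0.6984 0.0627 0.2895]
in tool [-0.0802  0.0014  0.0389] tcp [0.5995 0.0234 0.1089] 13.85
shift [-0.0002  0.0013  0.0789] turn [-0.0001 -0.0003  0.    ] yaw -2.8996 t 13.85
```

Jaws are symmetric (±36 mm), and the roll is at tool (−0.080, 0.001), so it is aligned. Descend.

To row units: 0.077 m / 0.5 = 0.154, 0.001 m / 0.5 = 0.002.

Request:
{"fn": "drive_effector", "kwargs": {"plan": [[0, 0.002, 0.016, 0, 0, 0, 0.56], [0, 0.002, 0.044, 0, 0, 0, 0.56], [0, 0.002, 0.076, 0, 0, 0, 0.56], [0, 0.002, 0.108, 0, 0, 0, 0.56], [0, 0.002, 0.134, 0, 0, 0, 0.56], [0, 0.002, 0.15, 0, 0, 0, 0.56], [0, 0.002, 0.154, 0, 0, 0, 0.56], [0, 0.002, 0.154, 0, 0, 0, 0.56]]}}

```text
clock: 14.65
position: [0.5996, 0.0252, 0.0319]
ee_rot: [0.381, -3.118, -0.0]
force: [-0.1, 0.0, -1.0]
gripper_width: 0.566
grip_force: 5.2
```

```bash
python3 - <<'E'
from h import *
np.set_printoptions(precision=4,suppress=True)
im=jaws(); cv2.imwrite("pics/s8.png",cv2.convertScaleAbs(cv2.resize(im[170:270,240:380,::-1],None,fx=5,fy=5,interpolation=cv2.INTER_CUBIC),alpha=1.5))
E
```

```text
jaw -1 138 x -0.0988 |y| max 0.0366 z [-0.0561 -0.0174]
jaw 1 132 x -0.1282 |y| max 0.0544 z [-0.0551 -0.0174]
roll px 123 [278 156] [312 233] z 0.058360819664081576 0.29959357645158213 pts [ 0.618  -0.0102  0.0584] [0.6994 0.0624 0.2996]
in tool [-0.0793 -0.0003 -0.0376] tcp [0.6    0.0252 0.0323] 14.7
```

No contact so far, so close the tongs on the roll.

Request:
{"fn": "drive_effector", "kwargs": {"plan": [[0, 0, 0, 0, 0, 0, 0.53], [0, 0, 0, 0, 0, 0, 0.5], [0, 0, 0, 0, 0, 0, 0.48], [0, 0, 0, 0, 0, 0, 0.46], [0, 0, 0, 0, 0, 0, 0.45], [0, 0, 0, 0, 0, 0, 0.44], [0, 0, 0, 0, 0, 0, 0.43], [0, 0, 0, 0, 0, 0, 0.42], [0, 0, 0, 0, 0, 0, 0.4], [0, 0, 0, 0, 0, 0, 0.4]]}}

```text
clock: 15.7
position: [0.5997, 0.0253, 0.032]
ee_rot: [-0.381, 3.118, -0.0]
force: [-1.0, -0.4, 1.8]
gripper_width: 0.44
grip_force: 59.8
```

```bash
python3 - <<'E'
from h import *
np.set_printoptions(precision=4,suppress=True)
im=jaws()
E
```

```text
jaw -1 138 x -0.099 |y| max 0.0409 z [-0.0543 -0.0199]
jaw 1 96 x -0.129 |y| max 0.0546 z [-0.0555 -0.0181]
roll px 97 [280 157] [311 233] z 0.0589216212917093 0.2996599649485513 pts [ 0.6173 -0.0006  0.0589] [0.6988 0.0611 0.2997]
in tool [-0.0795 -0.0005 -0.038 ] tcp [0.5997 0.0253 0.032 ] 15.75
```

Gripped at 37 mm with 60 N. Lift 10 cm slowly.

To row units: -0.102 m / 0.5 = -0.204, -0.099 m / 0.5 = -0.198.

Request:
{"fn": "drive_effector", "kwargs": {"plan": [[0, 0, -0.008, 0, 0, 0, 0.4], [0, 0, -0.02, 0, 0, 0, 0.4], [0, 0, -0.04, 0, 0, 0, 0.4], [0, 0, -0.064, 0, 0, 0, 0.4], [0, 0, -0.09, 0, 0, 0, 0.4], [0, 0, -0.116, 0, 0, 0, 0.4], [0, 0, -0.142, 0, 0, 0, 0.4], [0, 0, -0.166, 0, 0, 0, 0.4], [0, 0, -0.184, 0, 0, 0, 0.4], [0, 0, -0.198, 0, 0, 0, 0.4], [0, 0, -0.204, 0, 0, 0, 0.4], [0, 0, -0.204, 0, 0, 0, 0.4]]}}

```text
clock: 16.95
position: [0.5997, 0.0253, 0.1341]
ee_rot: [-0.381, 3.118, -0.0]
force: [0.5, -0.4, -1.8]
gripper_width: 0.435
grip_force: 60.1
```

Request:
{"fn": "drive_effector", "kwargs": {"plan": [[0, 0, 0, 0, 0, 0, 0.4], [0, 0, 0, 0, 0, 0, 0.4], [0, 0, 0, 0, 0, 0, 0.4], [0, 0, 0, 0, 0, 0, 0.4], [0, 0, 0, 0, 0, 0, 0.4]]}}

```text
clock: 17.45
position: [0.5995, 0.0253, 0.1337]
ee_rot: [0.381, -3.118, -0.0]
force: [-0.5, -0.5, -1.0]
gripper_width: 0.441
grip_force: 60.1
```

```bash
python3 - <<'E'
from h import *
np.set_printoptions(precision=4,suppress=True)
im=jaws(); cv2.imwrite("pics/s9.png",cv2.convertScaleAbs(cv2.resize(im[100:260,220:430,::-1],(787,600),interpolation=cv2.INTER_CUBIC),alpha=1.5)); lid()
E
```

```text
jaw -1 167 x -0.1008 |y| max 0.0284 z [-0.0535 -0.0245]
jaw 1 105 x -0.1025 |y| max 0.0281 z [-0.0537 -0.0279]
roll px 94 [280 160] [315 210] z 0.16533770933467673 0.29962185609464664 pts [ 0.6179 -0.004   0.1653] [0.6984 0.0604 0.2996]
in tool [-0.0796 -0.0005  0.0638] tcp [0.5996 0.0253 0.1338] 17.5
lid 0.006054729875481142 [ 0.0045 -0.004   1.    ] z at tcp 0.07601815273710824 tcp [0.5996 0.0253 0.1339] [-0.4029  0.0579 -0.7367] t 17.55
```

View pics/s9.png

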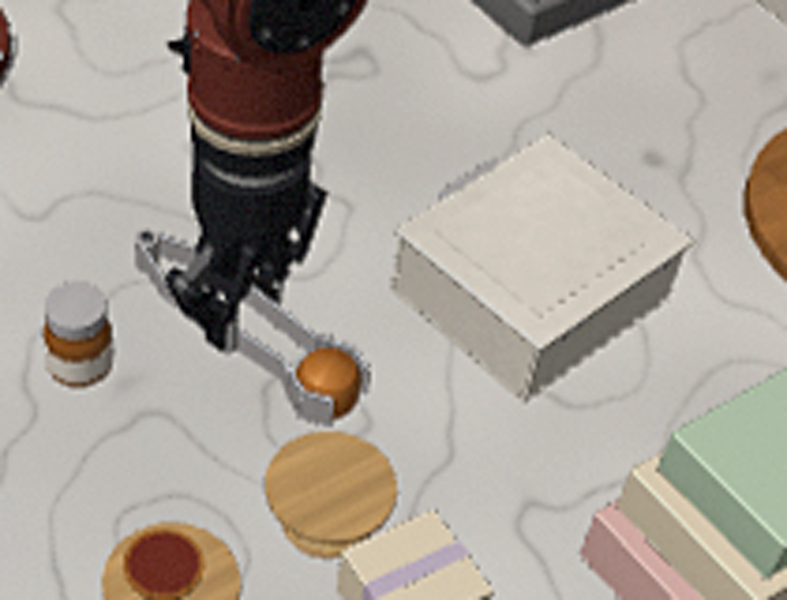

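The lid is shut flat. The roll, at (330,380), is in the level tongs about 10 cm above its empty stand at (330,490), and the other things are undisturbed. Handing in.

```bash
python3 -c "
from h import *
print(order.close_job())"
```

```text
the job is handed in; nothing more can be done
None
```

Handed in at about 17.6 s: the lid is shut flat, and the tongs hold the roll level about 10 cm above its stand; the fingertips sat about 27 mm behind the reported TCP, and one table-height probe with them peaked at 56 N, over 40 N if fingertips count under that limit.

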